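Post the tin carrier through the sprung drawer flap

TASK

Push the sprung brass flap in the drawer's front open with one finger and hold it open, while the other finger pushes the black tin carrier along its channel and through the opening, so that it drops and lies flat in the drawer; then take the hand away and let the flap swing shut behind it. The tin must never touch the flap, and it is only pushed, never pinched or lifted. Leave everything else where it is.

Things in the scene. Friction and masses are not known exactly. Their poses are not given: they have to be found in the camera images.
- drawer: Pulled-out painted poplar archive drawer with a wooden loading ledge in front, fixed. Origin on the table (z 0) under the middle of the front opening, in the shut flap's plane; x points into the drawer, y left, z up. In mm: ledge top flat at z 44, x -150 to +6, y -150 to 150, then a sharp drop. The opening, y -73 to 74, is closed only by the flap and free above; beside it the front board, top z 82.
- mouth (a point): Point (0, -38, 44) mm in the drawer's frame, where the centre line of the channel meets the shut flap at ledge height. The channel runs along x between two straight rails, at y -73 to -67 and y -9 to -3, top z 51 (7 mm above the ledge), from x -140 under the flap and on over the drawer floor to x 150, so that it guides the tin all the way.
- floor_mid (a point): Drawer floor behind the opening: point (78, 0, 26) mm in the drawer's frame. The floor, 18 mm below the ledge, runs from x 6 to a cross divider (top z 60) at x 150, y -140 to 140; drawer sides reach z 82. Fixed upright oak frames, top z 102, stand at x 160 to 200; the cabinet begins at x 215, 125 high.
- flap (a joint): Angle (rad) of the brass flap about its upright hinge at x 0, y +70 mm in the drawer's frame: 0 shut, grows as its free edge swings into the drawer (+x), stop at 1.6. 4 mm sheet, 138 mm from hinge to free edge (y -68), z 53 to 88 mm. A spring always shuts it, within about 2 s of letting go: 0.042 N m when shut plus 0.06 N m per rad, damped.
- flap_edge (a point): Middle of the flap's free upright edge, 138 mm from the hinge.
- carrier_mid (a point): Centre (half-way up) of the black japanned tin carrier: a flat box 54 mm long (its x), 46 wide, 12 high (this point 5.5 mm above its underside), about 90 g, lying in the channel on the ledge with 6 mm of play each side, sides parallel to the channel within 0.06 rad. Axes x, y along its sides, z up.
- carrier: The same tin carrier; origin at the centre of its underside.
- oak_frame: Bystander: small oak slide frame, 50 x 50 x 10 mm, lying on the ledge left of the flap's hinge. Origin under its centre.
- ruby_slide: Bystander: ruby glass slide 55 x 55 x 6 mm lying on the drawer floor, left half. Origin under its centre.
- spare_frame: Bystander: oak frame 82 x 82 x 10 mm lying on the table to the left. Origin under its centre.
- magnifier: Bystander: small magnifying glass, horn rim 60 mm across with an 89 mm long handle along its -x, 10 mm thick, on the table to the right. Origin under the lens.
- brass_weight: Bystander: brass cylinder 26 mm across, 30 mm high, standing on the ledge right of the channel. Origin under its centre.
- paste_jar: Bystander: closed jar 56 mm across, 60 mm high, on the table to the left. Origin under its centre.
- dust_brush: Bystander: brush 160 mm long lying on the table to the right.
There are look-alikes about, which are no part of the job. What is shaped like the carrier but green is not meant.

How it is judged:
By the outcome, as a careful person would: the job done as asked, in the order asked, and still so for the second after the job is handed in, with the robot touching nothing.
It also fails if it takes over 48 s, if anything falls off the work surface, if the arm or the gripper's body presses on something with over 40 N, if the wrist force passes 120 N, or if a joint passes its speed limit or range.

ROBOT

A 6-joint arm with a two-finger parallel gripper is mounted at the origin on the work surface. World frame = base frame: x ahead of the robot, y to its left, z up, the work surface at z = 0. Lengths are in m, angles in rad, forces in N, time in s.
With the tool pointing down it reaches from about 0.375 to 0.9 m from the base axis. Payload 3.1 kg.
Tool frame: the origin (TCP) lies on the mounting face of the last link; the fingertips stand 182 mm ahead of it and the grasp point (between the pads) lies 164 mm ahead of it; z points along the fingers, y is the direction in which the jaws open and shut (so a half turn about z gives the same grasp; the last joint's range is limited). The gripper opens to 87 mm and grips with 3 to 60 N. Pads are 19 mm wide; open, the fingers measure 117 mm over their backs; the gripper's body (75 mm by 190 mm) begins 51 mm behind the grasp point.
Start: joints at [1.01, 0.527, 1.433, -0, 1.181, -0.178], TCP at [0.233, 0.58, 0.405] pointing down, gripper open.
Joint ranges: [-3.08, 3.08], [-0.75, 2.2], [0.22, 2.44], [-1.43, 4.57], [0, 2.65], [-2.85, 2.85]. Speed limits (rad/s): [2.79, 2.79, 3.14, 3.14, 3.14, 3.14].

INTERFACE

Orientations are given as a unit quaternion [x, y, z, w].
In Python, from rig import robot, camera, camera_model gives the robot as it stands.
- The arm moves only by the tool drive_tool, never from a script. Its argument "plan" is a list that holds one entry, the list of rows, each a list of 6 numbers: the shift along the world's x, y, z in units of 2.5 cm (1.0 is 2.5 cm), then the turn, a rotation vector about the world's x, y, z in units of 6 degrees (1.0 is 6 degrees). A call has 1 to 8 rows; each row shifts and turns the commanded pose from where the row before left it; what a row does not reach is not made up. A row lasts 1/8 s, in which the tool goes at most 62.5 mm and 10.7 degrees, less where a joint would pass 70% of its speed; a pose out of reach is approached as far as the arm can. A call with a number of a shift or a turn outside -1 to 1 is refused whole. A call with a gripper value outside its range is refused whole. "grip" is the closure, from 0 (fully open) to 1 (shut), set as the call begins (left out, the last holds). The fingers move at their own pace and stop on an object; "force" is the grip in N (left out, the last holds). Time passes only in rows, so rows that do not move let the fingers close. It gives the time, the measured TCP pose, the force and the opening at its end, in the units of the state.
- robot.get_obs(): the state, without advancing time (a new reading comes with each control period).
- camera(name): name is "scene" or "top" or "wrist"; returns the picture (420x560x3 uint8, red, green, blue); there is no depth.
- camera_model(name): a dict with "K" (3x3 intrinsics, pixels), "world_to_cam" (4x4, takes a point from world to camera coordinates); the wrist camera has in their place "tool_from_camera" (4x4, takes a point from camera to tool coordinates, whose origin is the TCP and whose axes are the flange's). Camera axes: x right, y up, looking along -z (the intrinsics and any distortion apply to the point x, -y, -z); pixel columns grow to the right and rows downward; lengths in m; the calibration is good to about 2 mm. The wrist camera is an equidistant fisheye: a pixel r from the principal point sees the ray r / f radians off the axis. A picture is of the moment at which its call begins: read the wrist's pose just before it. camera_model takes no time and is no camera call.
- robot.hand_in(): hands the job in, once; it reports no verdict.
The state is a dict: "time": time; "q": joint angles; "joint_velocities": joint speeds; "joint_torque": joint torques, N m; "position": TCP position; "tool_rot": TCP orientation; "ft_force": force on the tool from outside, world axes, zero at the start; "moment": the same for the moment, N m; "grip_width": finger opening in m.
Only numpy, scipy, OpenCV 4.12 (cv2) and the standard library are available. Lean on these libraries where they do the work, as an engineer would, in place of code of your own. Each camera call takes 0.05 s, during which the arm holds its last target.

## Working session

There is one attempt and no reset: what is moved stays moved. The work goes in short steps, Python scripts to look and compute and a tool call to move; the robot and the scene stay as the last step left them, time stands still between calls to the robot, and variables do not carry over. Pictures are saved under pics/ and viewed, and the job is handed in when it is done.

Besides the shell and the picture viewer there is one more tool, called after "Request:" by a JSON object that holds its "op" and its "data", one argument or row to a line. drive_tool: Moves the arm, as the interface text tells. Shifts and turns lie within -1 to 1; 1 stands for 2.5 cm of shift or 6 degrees of turn. Its arguments: {"type":"object","properties":{"plan":{"type":"array","items":{"type":"array","items":{"type":"array","items":{"type":"number","minimum":-1,"maximum":1}}}},"grip":{"type":"number"},"force":{"type":"number"}},"required":["plan"]}

```bash
ls; mkdir -p pics
python3 - <<'E'
from rig import robot,camera,camera_model
import cv2,numpy as np
np.set_printoptions(precision=4,suppress=True)
o=robot.get_obs();print(o)
for n in ("scene","top","wrist"):
    cv2.imwrite(f"pics/{n}0.png",cv2.cvtColor(camera(n),cv2.COLOR_RGB2BGR)); print(n,camera_model(n))
E
```

```text
pics
{'time': 0.0, 'q': array([ 1.0105,  0.5285,  1.4339, -0.    ,  1.1814, -0.1785]), 'joint_velocities': array([-0.0006,  0.0006,  0.0007,  0.    , -0.0006,  0.0003]), 'joint_torque': array([  0.0004, -44.0042, -17.6592,   0.0634,   0.0581,  -0.0002]), 'position': array([0.2327, 0.5797, 0.4038]), 'tool_rot': array([ 0.1897,  0.9818, -0.001 , -0.0004]), 'ft_force': array([-0.1265, -0.097 ,  0.7808]), 'moment': array([0.0224, 0.0245, 0.0397]), 'grip_width': 0.08676368514757618}
scene {'K': array([[391.5129,   0.    , 276.6033],
       [  0.    , 391.5129, 209.1268],
       [  0.    ,   0.    ,   1.    ]]), 'world_to_cam': array([[ 0.8557,  0.5173, -0.0116, -0.4368],
       [-0.4142,  0.6983,  0.5839,  0.1785],
       [ 0.3101, -0.4948,  0.8118, -1.234 ],
       [ 0.    ,  0.    ,  0.    ,  1.    ]])}
top {'K': array([[448.2998,   0.    , 286.104 ],
       [  0.    , 448.2998, 202.0895],
       [  0.    ,   0.    ,   1.    ]]), 'world_to_cam': array([[ 0.0184, -0.9998,  0.0072, -0.0136],
       [ 0.9886,  0.0193,  0.1494, -0.5093],
       [-0.1495,  0.0044,  0.9888, -1.1945],
       [ 0.    ,  0.    ,  0.    ,  1.    ]])}
wrist {'K': array([[325.1923,   0.    , 278.8512],
       [  0.    , 325.1923, 213.4878],
       [  0.    ,   0.    ,   1.    ]]), 'tool_from_camera': array([[-0.0016,  0.9632,  0.2687,  0.0743],
       [ 1.    ,  0.0017,  0.0002, -0.0015],
       [-0.0003,  0.2687, -0.9632,  0.0202],
       [ 0.    ,  0.    ,  0.    ,  1.    ]])}
```

View pics/scene0.png

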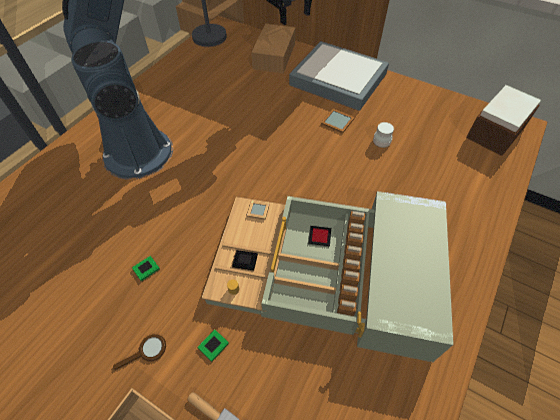

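View pics/top0.png

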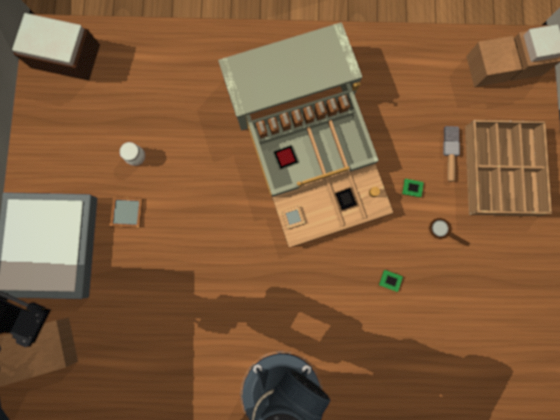

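View pics/wrist0.png

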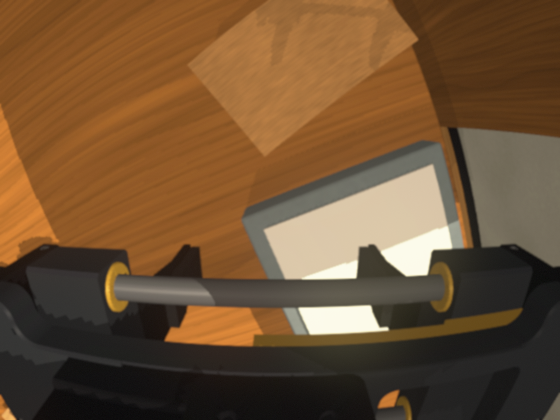

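Run:
```python
import cv2
t=cv2.imread('pics/top0.png'); s=cv2.imread('pics/scene0.png')
cv2.imwrite('pics/top_c.png',cv2.resize(t[130:250,240:400],None,fx=5,fy=5,interpolation=cv2.INTER_CUBIC))
cv2.imwrite('pics/scene_c.png',cv2.resize(s[185:325,195:375],None,fx=4.25,fy=4.25,interpolation=cv2.INTER_CUBIC))
```

```text
(no output)
```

View pics/top_c.png

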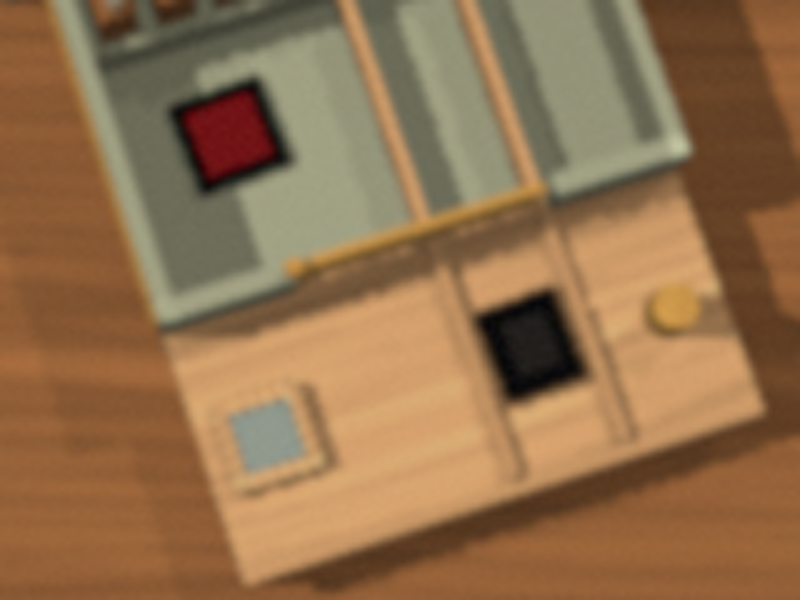

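View pics/scene_c.png

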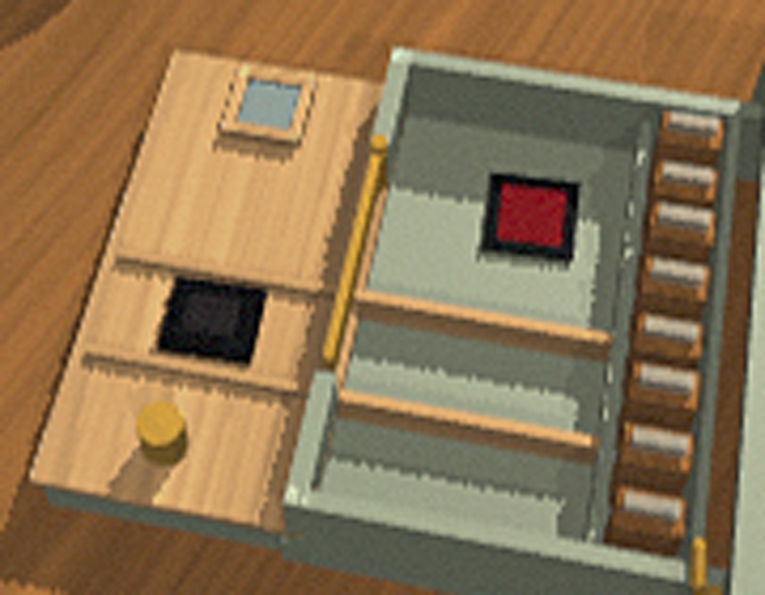

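```bash
cat > h.py <<'E'
import numpy as np,cv2
from rig import camera_model
np.set_printoptions(precision=4,suppress=True)
def ray(cam,uv,z):
    m=camera_model(cam);K=m['K'];T=m['world_to_cam'];R=T[:3,:3];c=-R.T@T[:3,3]
    d=R.T@np.array([(uv[0]-K[0,2])/K[0,0],-(uv[1]-K[1,2])/K[1,1],-1])
    return c+d*(z-c[2])/d[2]
def fit(src,dst):
    src=np.array(src);dst=np.array(dst);a=src-src.mean(0);b=dst-dst.mean(0)
    th=np.arctan2((a[:,0]*b[:,1]-a[:,1]*b[:,0]).sum(),(a*b).sum())
    R=np.array([[np.cos(th),-np.sin(th)],[np.sin(th),np.cos(th)]]);t=dst.mean(0)-R@src.mean(0)
    return th,t,R,dst-(src@R.T+t)
E
python3 - <<'E'
from h import *
top=[((-.150,.150,.044),(247,585)),((-.150,-.150,.044),(765,412)),((0,.070,.088),(295,267)),((0,-.068,.088),(541,188)),((-.140,-.006,.051),(512,477)),((-.140,-.070,.051),(624,440))]
sc=[((-.150,.150,.044),(175,52)),((-.150,-.150,.044),(32,483)),((0,.070,.088),(378,140)),((0,-.068,.088),(330,358)),((-.140,-.006,.051),(118,260)),((-.140,-.070,.051),(87,355))]
for cam,L,s,o in(("top",top,5,(240,130)),("scene",sc,4.25,(195,185))):
    d=[ray(cam,((u+.5)/s-.5+o[0],(v+.5)/s-.5+o[1]),p[2])[:2] for p,(u,v) in L]
    th,t,R,res=fit([p[:2] for p,_ in L],d);print(cam,th,t,"\n",res*1e3)
    # tin mask
    im=cv2.imread(f'pics/{cam}0.png');m=(im.max(2)<60).astype(np.uint8)
    n,lab,st,ce=cv2.connectedComponentsWithStats(m)
    for i in range(1,n):
        x=ray(cam,ce[i],.056)[:2]; q=R.T@(x-t)
        if abs(q[0]+.06)<.05 and abs(q[1]+.04)<.03 and st[i,4]>30:
            r=cv2.minAreaRect(np.argwhere(lab==i)[:,::-1].astype(np.float32))
            bp=[R.T@(ray(cam,c,.056)[:2]-t)*1e3 for c in cv2.boxPoints(r)]
            print(st[i,4],q*1e3,"world",x,"\n",np.array(bp))
E
```

```text
top 0.34448033837467057 [ 0.5776 -0.1032] 
 [[ 1.6317 -1.2315]
 [-0.1654 -0.294 ]
 [-0.093   1.4166]
 [-1.1226  0.4566]
 [ 0.0329  0.09  ]
 [-0.2835 -0.4376]]
277 [-75.9749 -38.7377] world [ 0.5192 -0.1653] 
 [[ -52.4751  -17.2591]
 [ -50.9157  -60.3455]
 [ -99.1738  -60.7815]
 [-100.6237  -17.9298]]
scene 0.3579503204637955 [ 0.5787 -0.1031] 
 [[ 3.2435  1.4003]
 [-1.1068  0.5555]
 [-2.7619  5.2116]
 [-1.1019 -0.8987]
 [ 1.4708 -3.494 ]
 [ 0.2563 -2.7746]]
384 [-75.4248 -40.8711] world [ 0.5224 -0.1678] 
 [[-101.2989  -64.0775]
 [-106.5822  -16.6537]
 [ -49.5814  -16.5199]
 [ -45.9683  -63.6312]]
```

Request:
{"op": "drive_tool", "data": {
  "plan": [
    [[0.6, -0.9, 0, 0, 0, -0.1], [0.6, -0.9, 0, 0, 0, -0.1], [0.6, -0.9, 0, 0, 0, -0.1], [0.6, -0.9, 0, 0, 0, -0.1], [0.6, -0.9, 0, 0, 0, -0.1], [0.6, -0.9, 0, 0, 0, -0.1], [0.6, -0.9, 0, 0, 0, -0.1], [0.6, -0.9, 0, 0, 0, -0.1]]
  ],
  "grip": 0
}}

```text
time: 1.15
position: [0.3532, 0.3992, 0.4045]
tool_rot: [0.231, 0.973, -0.0, -0.0]
ft_force: [1.1, -0.4, -1.2]
grip_width: 0.0872
```

Request:
{"op": "drive_tool", "data": {
  "plan": [
    [[0.6, -0.9, 0, 0, 0, -0.1], [0.6, -0.9, 0, 0, 0, -0.1], [0.6, -0.9, 0, 0, 0, -0.1], [0.6, -0.9, 0, 0, 0, -0.1], [0.6, -0.9, 0, 0, 0, -0.1], [0.6, -0.9, 0, 0, 0, -0.1], [0.4, -0.9, 0, 0, 0, -0.1], [0.4, -0.9, 0, 0, 0, -0.1]]
  ]
}}

```text
time: 2.15
position: [0.4631, 0.2192, 0.4045]
tool_rot: [0.271, 0.962, -0.0, -0.0]
ft_force: [0.5, 0.0, -0.3]
grip_width: 0.0868
```

Request:
{"op": "drive_tool", "data": {
  "plan": [
    [[0.1, -0.9, 0, 0, 0, -0.1], [0.1, -0.9, 0, 0, 0, -0.1], [0.1, -0.9, 0, 0, 0, -0.1], [0.1, -0.9, 0, 0, 0, -0.1], [0.1, -0.9, 0, 0, 0, -0.1], [0.1, -0.9, 0, 0, 0, -0.1], [0.1, -0.9, 0, 0, 0, -0.1], [0.1, -0.9, 0, 0, 0, -0.1]]
  ]
}}

```text
time: 3.15
position: [0.4828, 0.0393, 0.4046]
tool_rot: [0.311, 0.95, -0.0, -0.0]
ft_force: [0.8, 0.3, 0.0]
grip_width: 0.0874
```

Request:
{"op": "drive_tool", "data": {
  "plan": [
    [[0.1, -0.9, -0.4, 0, 0, -0.2], [0.1, -0.9, -0.4, 0, 0, -0.2], [0.1, -0.9, -0.4, 0, 0, -0.2], [0.1, -0.9, -0.4, 0, 0, -0.2], [0.1, -0.9, -0.4, 0, 0, -0.2], [0.1, -0.9, -0.4, 0, 0, -0.2], [0, -0.8, -0.4, 0, 0, -0.2], [0, -0.8, -0.4, 0, 0, -0.1]]
  ]
}}

```text
time: 4.15
position: [0.4977, -0.1359, 0.3242]
tool_rot: [0.385, 0.923, 0.0, -0.0]
ft_force: [-0.3, 0.7, -0.1]
grip_width: 0.0869
```

Run:
```python
from rig import robot,camera
import cv2
print(robot.get_obs()['position'])
w=cv2.cvtColor(camera("wrist"),cv2.COLOR_RGB2BGR);cv2.imwrite("pics/w1.png",w)
s=cv2.cvtColor(camera("top"),cv2.COLOR_RGB2BGR);cv2.imwrite("pics/t1.png",s)
cv2.imwrite("pics/t1c.png",cv2.resize(s[100:300,200:420],None,fx=3,fy=3,interpolation=cv2.INTER_CUBIC))
```

```text
[ 0.49772879 -0.1358962   0.3241657 ]
```

View pics/w1.png

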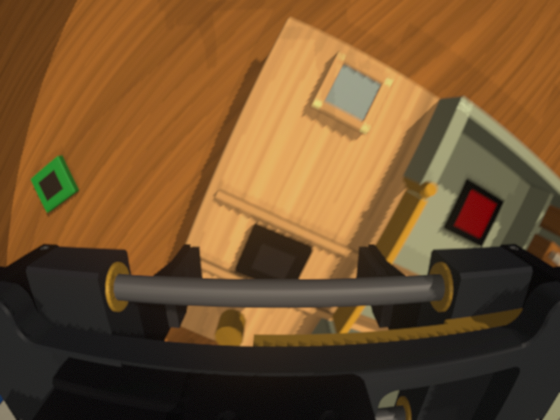

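```bash
cat >> h.py <<'E'
from scipy.spatial.transform import Rotation as Ro
def wray(uv,z,pos,q):
    m=camera_model("wrist");K=m['K'];X=m['tool_from_camera']
    a=np.array([uv[0]-K[0,2],uv[1]-K[1,2]]);r=np.linalg.norm(a);t=r/K[0,0]
    d=np.array([np.sin(t)*a[0]/r,-np.sin(t)*a[1]/r,-np.cos(t)])
    R=Ro.from_quat(q).as_matrix();d=R@X[:3,:3]@d;c=np.array(pos)+R@X[:3,3]
    return c+d*(z-c[2])/d[2]
E
python3 - <<'E'
from h import *
from rig import robot
o=robot.get_obs();p,q=o['position'],o['tool_rot']
L=[((-.150,.150,.044),(290,18)),((-.140,-.003,.051),(219,191)),((0,.070,.088),(430,190))]
d=[wray(uv,P[2],p,q)[:2] for P,uv in L]
th,t,R,res=fit([P[:2] for P,_ in L],d);print(th,t,res*1e3)
for th,t in((th,t),(.347,np.array([.578,-.103]))):
    R=np.array([[np.cos(th),-np.sin(th)],[np.sin(th),np.cos(th)]])
    for uv in((256,226),(311,252),(238,257)): 
        print(R.T@(wray(uv,.056,p,q)[:2]-t)*1e3)
    print('hand',R.T@(p[:2]-t)*1e3)
E
```

```text
0.3456822615681805 [ 0.5781 -0.1054] [[ 2.4844 -0.7695]
 [-0.8167 -0.2439]
 [-1.6676  1.0135]]
[-102.3288  -15.7318]
[-52.2383 -17.4954]
[-105.2098  -46.8955]
hand [-86.2464  -2.3294]
[-103.0677  -17.8793]
[-52.9796 -19.7089]
[-105.9899  -49.0391]
hand [-86.9677  -4.4981]
```

View pics/t1c.png

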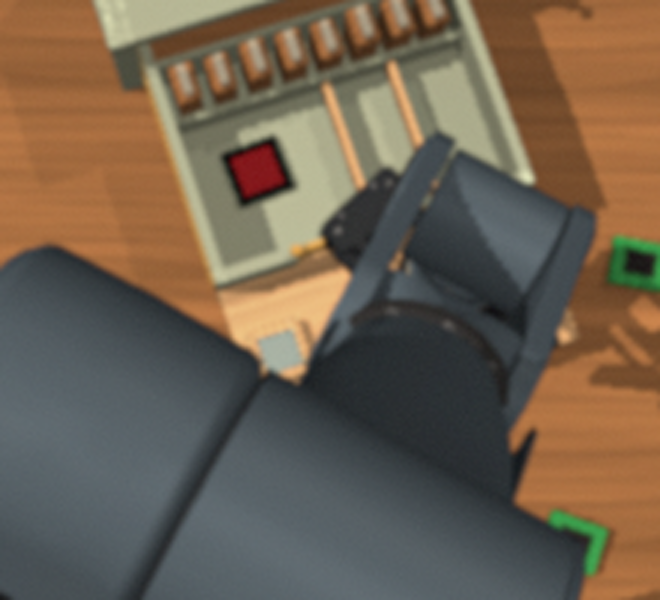

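Request:
{"op": "drive_tool", "data": {
  "plan": [
    [[0.4, -0.05, 0, 0, 0, 0], [0, 0, -0.6, 0, 0, 0], [0, 0, -0.6, 0, 0, 0], [0, 0, -0.6, 0, 0, 0], [0, 0, -0.4, 0, 0, 0], [0, 0, -0.2, 0, 0, 0], [0, 0, 0, 0, 0, 0]]
  ]
}}

```text
time: 5.12
position: [0.5078, -0.1363, 0.2644]
tool_rot: [0.385, 0.923, 0.0, -0.0]
ft_force: [0.1, -0.0, 0.7]
grip_width: 0.0871
```

Run:
```python
from h import *
from rig import robot,camera
p=robot.get_obs()['position'];th=.346
R=np.array([[np.cos(th),-np.sin(th)],[np.sin(th),np.cos(th)]]);print(p,R.T@(p[:2]-[.578,-.104])*1e3)
w=cv2.cvtColor(camera("wrist"),cv2.COLOR_RGB2BGR);cv2.imwrite("pics/w2.png",cv2.resize(w[130:360,130:430],None,fx=2.5,fy=2.5))
s=cv2.cvtColor(camera("scene"),cv2.COLOR_RGB2BGR)
cv2.imwrite("pics/s2c.png",cv2.resize(s[150:325,175:375],None,fx=3.4,fy=3.4,interpolation=cv2.INTER_CUBIC))
```

```text
[ 0.5078 -0.1363  0.2644] [-77.0052  -6.5551]
```

View pics/w2.png

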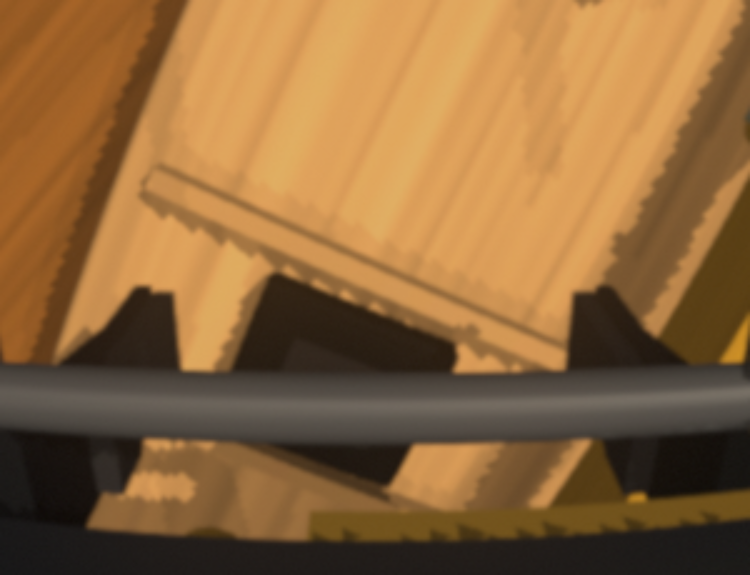

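View pics/s2c.png

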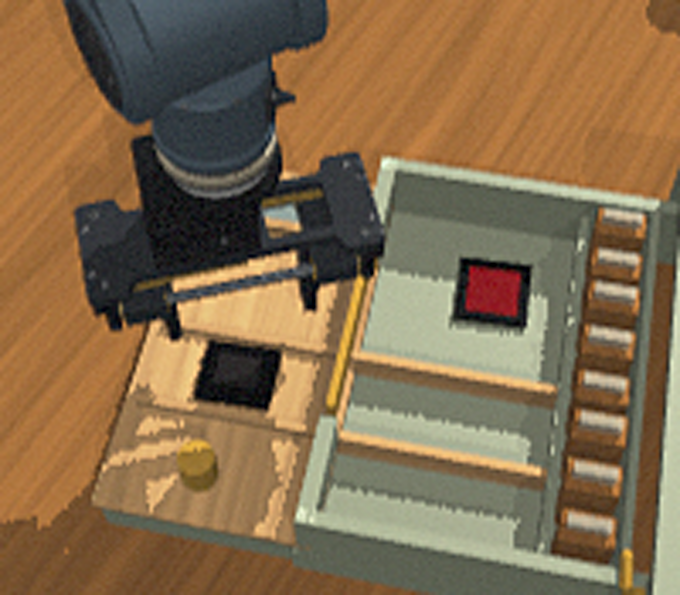

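Request:
{"op": "drive_tool", "data": {
  "plan": [
    [[0, 0, -0.6, 0, 0, 0], [0, 0, -0.5, 0, 0, 0], [0, 0, -0.25, 0, 0, 0], [0, 0, 0, 0, 0, 0], [0, 0, 0, 0, 0, 0]]
  ]
}}

```text
time: 5.85
position: [0.5079, -0.1363, 0.231]
tool_rot: [0.385, 0.923, -0.0, 0.0]
ft_force: [0.9, -0.8, 0.8]
grip_width: 0.087
```

```bash
cat > look.py <<'E'
import sys
from h import *
from rig import robot,camera
n=sys.argv[1]
o=robot.get_obs();p=o['position'];th=.346
R=np.array([[np.cos(th),-np.sin(th)],[np.sin(th),np.cos(th)]]);print(o['time'],p,'hand',R.T@(p[:2]-[.578,-.104])*1e3,o['ft_force'])
s=cv2.cvtColor(camera("scene"),cv2.COLOR_RGB2BGR);cv2.imwrite(f"pics/s{n}.png",s)
cv2.imwrite(f"pics/s{n}c.png",cv2.resize(s[150:325,175:375],None,fx=3.4,fy=3.4,interpolation=cv2.INTER_CUBIC))
E
python3 look.py 3
```

```text
5.85 [ 0.5079 -0.1363  0.231 ] hand [-76.8819  -6.6051] [ 0.9046 -0.8154  0.7776]
```

View pics/s3c.png

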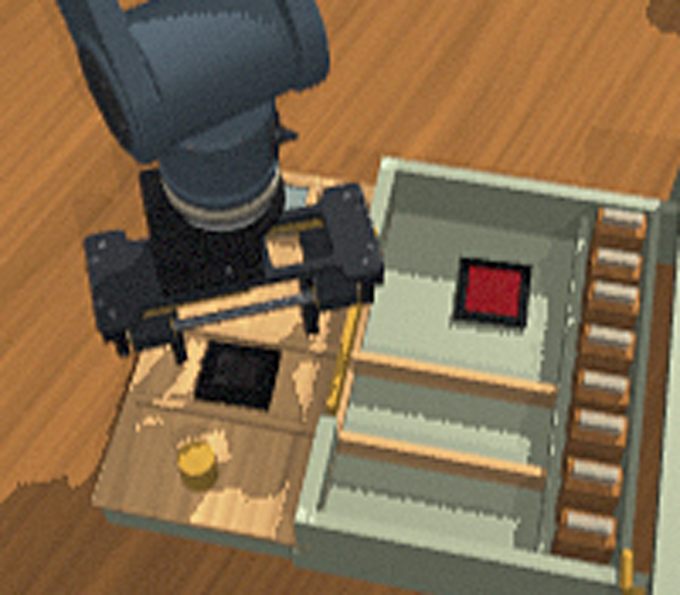

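Request:
{"op": "drive_tool", "data": {
  "plan": [
    [[0.3, 0.11, 0, 0, 0, 0], [0.3, 0.11, 0, 0, 0, 0], [0.3, 0.11, 0, 0, 0, 0], [0.3, 0.11, 0, 0, 0, 0], [0.3, 0.11, 0, 0, 0, 0], [0, 0, 0, 0, 0, 0]]
  ]
}}

```text
time: 6.65
position: [0.5459, -0.1222, 0.2309]
tool_rot: [0.385, 0.923, 0.0, 0.0]
ft_force: [-0.1, 0.6, 0.6]
grip_width: 0.0869
```

```bash
python3 look.py 4
```

```text
6.65 [ 0.5459 -0.1222  0.2309] hand [-36.3481  -6.2362] [-0.0582  0.6357  0.6126]
```

View pics/s4c.png

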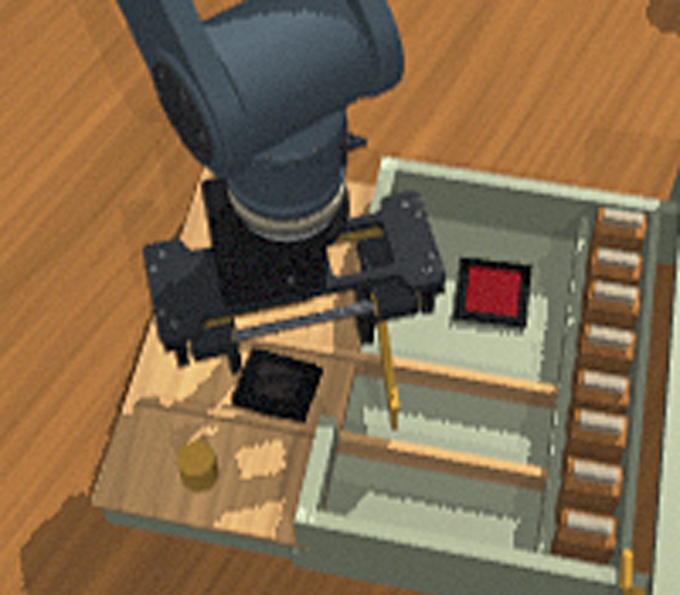

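Request:
{"op": "drive_tool", "data": {
  "plan": [
    [[0.3, 0.11, 0, 0, 0, 0], [0.3, 0.11, 0, 0, 0, 0], [0.3, 0.11, 0, 0, 0, 0], [0.3, 0.11, 0, 0, 0, 0], [0.3, 0.11, 0, 0, 0, 0], [0, 0, 0, 0, 0, 0]]
  ]
}}

```text
time: 7.45
position: [0.584, -0.1088, 0.2312]
tool_rot: [0.385, 0.923, 0.0, 0.001]
ft_force: [-0.4, -1.4, 0.1]
grip_width: 0.0872
```

```bash
python3 look.py 5
```

```text
7.45 [ 0.584  -0.1088  0.2312] hand [ 4.0395 -6.5293] [-0.3894 -1.366   0.0618]
```

View pics/s5c.png

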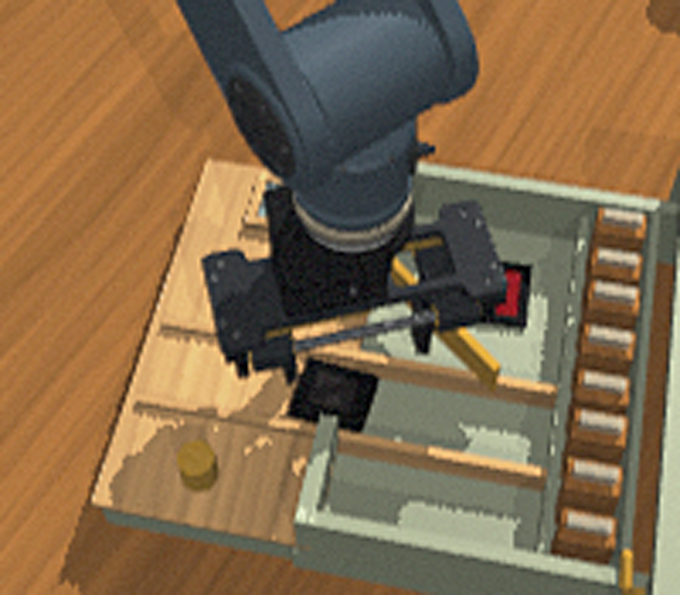

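Request:
{"op": "drive_tool", "data": {
  "plan": [
    [[0.3, 0.11, 0, 0, 0, 0], [0.3, 0.11, 0, 0, 0, 0], [0.3, 0.11, 0, 0, 0, 0], [0.3, 0.11, 0, 0, 0, 0], [0.3, 0.11, 0, 0, 0, 0], [0, 0, 0, 0, 0, 0]]
  ]
}}

```text
time: 8.25
position: [0.6214, -0.0948, 0.2311]
tool_rot: [0.385, 0.923, 0.0, 0.001]
ft_force: [0.1, -0.9, -0.0]
grip_width: 0.0869
```

```bash
python3 look.py 6
```

```text
8.25 [ 0.6214 -0.0948  0.2311] hand [43.9623 -6.0888] [ 0.1243 -0.8831 -0.0274]
```

View pics/s6c.png

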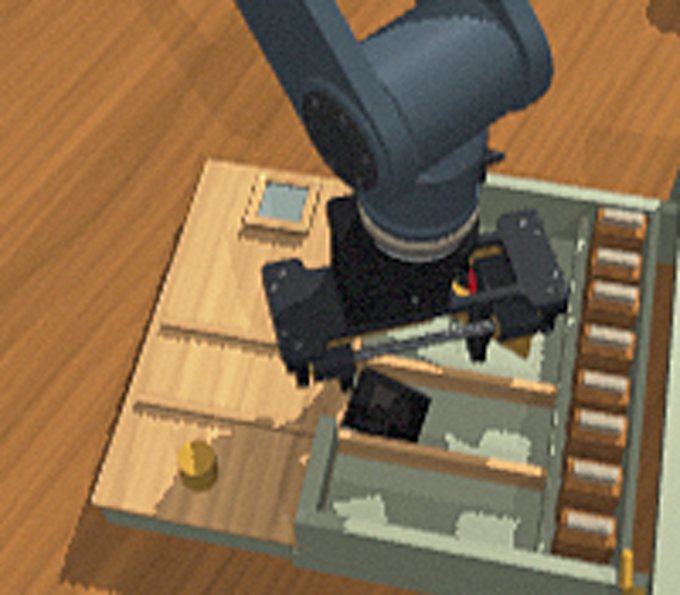

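Request:
{"op": "drive_tool", "data": {
  "plan": [
    [[0.25, 0.09, 0, 0, 0, 0], [0.2, 0.07, 0, 0, 0, 0], [0, 0, 0, 0, 0, 0]]
  ]
}}

```text
time: 8.68
position: [0.6322, -0.0909, 0.2311]
tool_rot: [0.385, 0.923, 0.0, 0.001]
ft_force: [0.2, -1.5, 0.3]
grip_width: 0.0873
```

```bash
python3 look.py 7
python3 - <<'E'
from rig import camera
import cv2
w=cv2.cvtColor(camera("wrist"),cv2.COLOR_RGB2BGR);cv2.imwrite("pics/w7.png",cv2.resize(w[130:360,130:430],None,fx=2.5,fy=2.5))
E
```

```text
8.675 [ 0.6322 -0.0909  0.2311] hand [55.3879 -6.0396] [ 0.1758 -1.4639  0.2634]
```

View pics/s7c.png

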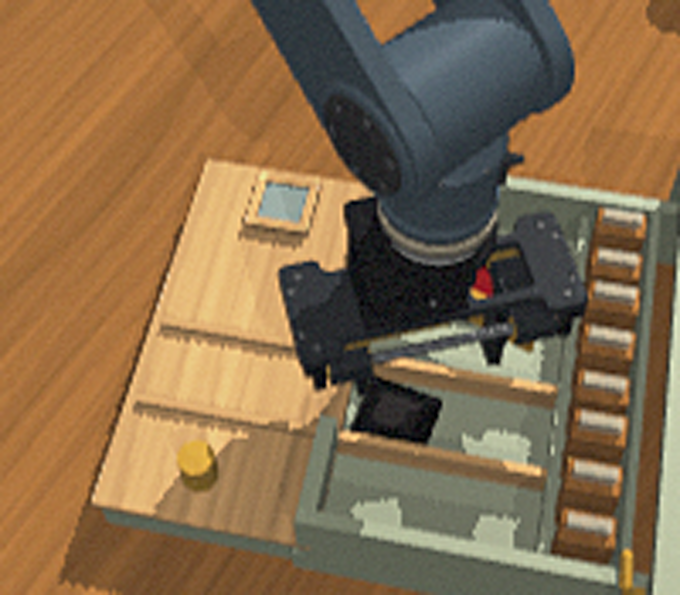

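View pics/w7.png

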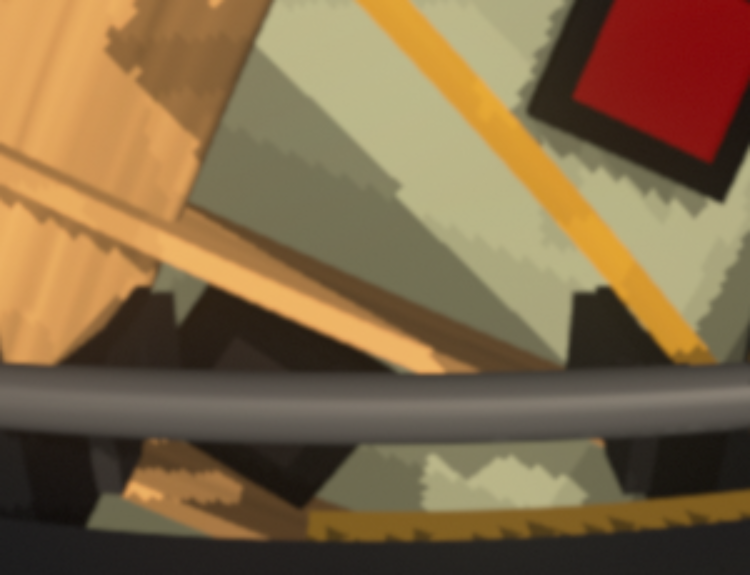

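Run:
```python
from h import *
th=.346;t=np.array([.578,-.104])
R=np.array([[np.cos(th),-np.sin(th)],[np.sin(th),np.cos(th)]])
C=[(372,378),(441,402),(427,444),(353,424)]
for z in(.038,.056):
    P=np.array([R.T@(ray("scene",((u+.5)/3.4-.5+175,(v+.5)/3.4-.5+150),z)[:2]-t)*1e3 for u,v in C])
    print(z,P,np.linalg.norm(P-np.roll(P,-1,0),axis=1))
from rig import robot
o=robot.get_obs();p,q=o['position'],o['tool_rot']
for uv in((205,290),(400,375),(300,505)): # wrist crop
    print([R.T@(wray(((uv[0]+.5)/2.5-.5+130,(uv[1]+.5)/2.5-.5+130),z,p,q)[:2]-t)*1e3 for z in (.038,.056)])
```

```text
0.038 [[ 18.2666 -16.0687]
 [ 70.1285 -25.6226]
 [ 65.618  -59.7377]
 [ 11.8776 -54.5233]] [52.7346 34.412  53.9928 38.9816]
0.056 [[ 19.9895 -25.5665]
 [ 70.7588 -34.9192]
 [ 66.3433 -68.3155]
 [ 13.7351 -63.2109]] [51.6236 33.687  52.8553 38.1604]
[array([ 16.009 , -17.7135]), array([16.7064, -9.6184])]
[array([ 66.1472, -18.2862]), array([ 61.6243, -10.1314])]
[array([ 59.3779, -64.1054]), array([ 55.5599, -51.1801])]
```

Request:
{"op": "drive_tool", "data": {
  "plan": [
    [[0, 0, 0.6, 0, 0, 0], [0, 0, 0.8, 0, 0, 0], [0, 0, 0.8, 0, 0, 0], [0, 0, 0.8, 0, 0, 0], [0, 0, 0.8, 0, 0, 0], [0, 0, 0.8, 0, 0, 0], [0, 0, 0.8, 0, 0, 0], [0, 0, 0.8, 0, 0, 0]]
  ]
}}

```text
time: 9.78
position: [0.6313, -0.0907, 0.3887]
tool_rot: [0.385, 0.923, 0.0, 0.001]
ft_force: [-0.3, 0.1, -0.0]
grip_width: 0.087
```

Request:
{"op": "drive_tool", "data": {
  "plan": [
    [[-0.6, 0.8, 0.4, 0, 0, 0], [-0.6, 0.8, 0.4, 0, 0, 0], [-0.6, 0.8, 0, 0, 0, 0], [-0.6, 0.8, 0, 0, 0, 0], [-0.6, 0.8, 0, 0, 0, 0], [-0.5, 0.8, 0, 0, 0, 0], [-0.3, 0.8, 0, 0, 0, 0], [0, 0.8, 0, 0, 0, 0]]
  ]
}}

```text
time: 10.78
position: [0.5359, 0.0704, 0.406]
tool_rot: [0.385, 0.923, -0.0, -0.0]
ft_force: [0.4, -0.8, 0.7]
grip_width: 0.0871
```

Request:
{"op": "drive_tool", "data": {
  "plan": [
    [[0, 0.8, 0, 0, 0, 0], [0, 0.8, 0, 0, 0, 0], [0, 0.8, 0, 0, 0, 0], [0, 0.8, 0, 0, 0, 0], [0, 0.8, 0, 0, 0, 0], [0, 0.5, 0, 0, 0, 0], [0, 0, 0, 0, 0, 0], [0, 0, 0, 0, 0, 0]]
  ]
}}

```text
time: 11.78
position: [0.5366, 0.1812, 0.4059]
tool_rot: [0.385, 0.923, -0.0, -0.0]
ft_force: [0.2, 0.4, 0.6]
grip_width: 0.0867
```

```bash
python3 look.py 8
python3 - <<'E'
from rig import camera
import cv2
s=cv2.cvtColor(camera("top"),cv2.COLOR_RGB2BGR);cv2.imwrite("pics/t8.png",s);cv2.imwrite("pics/t8c.png",cv2.resize(s[120:250,240:400],None,fx=4.5,fy=4.5,interpolation=cv2.INTER_CUBIC))
E
```

```text
11.775 [0.5366 0.1812 0.4059] hand [ 57.7758 282.3478] [0.1873 0.4423 0.6185]
```

View pics/s8c.png

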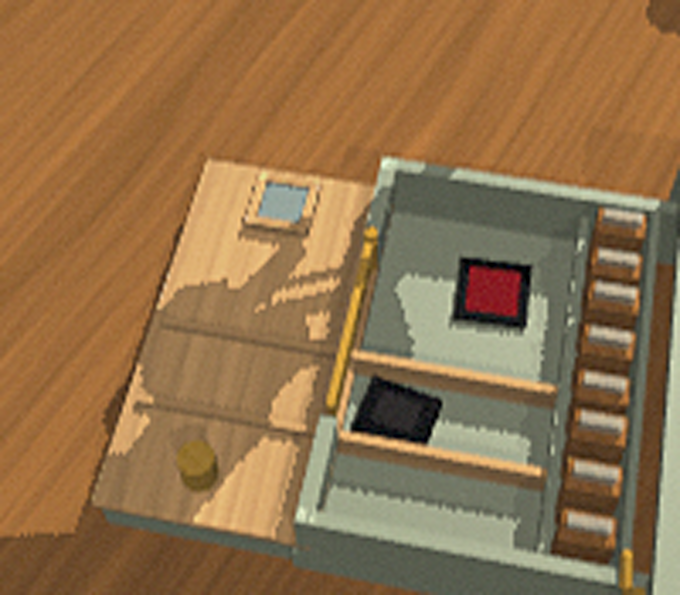

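View pics/t8c.png

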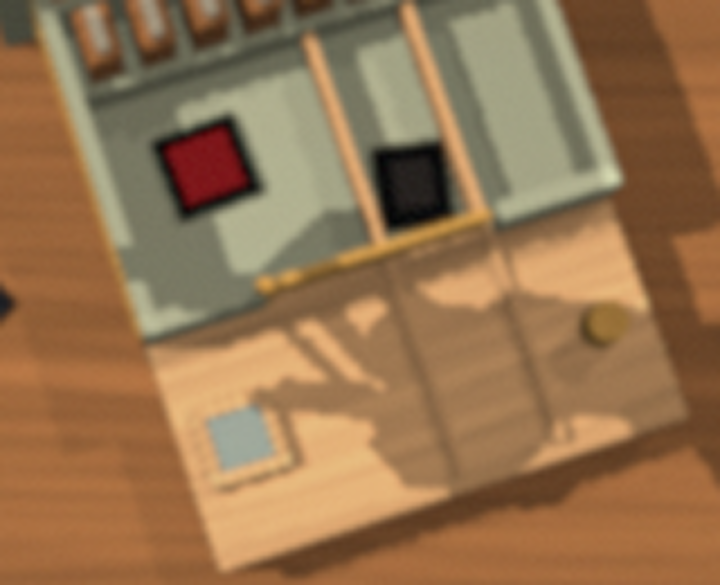

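Run:
```python
from h import *
from rig import robot,camera
th=.346;t=np.array([.578,-.104])
R=np.array([[np.cos(th),-np.sin(th)],[np.sin(th),np.cos(th)]])
T=[(376,152),(446,144),(452,214),(386,228)];S=[(380,377),(442,405),(428,444),(352,428)]
for n,cam,C,s,o in(("top","top",T,4.5,(240,120)),("sc","scene",S,3.4,(175,150))):
    P=np.array([R.T@(ray(cam,((u+.5)/s-.5+o[0],(v+.5)/s-.5+o[1]),.038)[:2]-t)*1e3 for u,v in C]);print(n,P,P.mean(0))
a=cv2.imread('pics/t8.png');b=cv2.cvtColor(camera("top"),cv2.COLOR_RGB2BGR)
print("change near drawer",cv2.absdiff(a,b)[120:250,240:400].max(), robot.get_obs()['time'])
robot.hand_in()
```

```text
top [[ 66.7603 -25.2045]
 [ 57.6389 -68.2143]
 [ 14.4845 -56.6495]
 [ 19.2256 -14.9544]] [ 39.5273 -41.2557]
sc [[ 23.7872 -14.1708]
 [ 71.1969 -27.8341]
 [ 66.3035 -59.6043]
 [ 11.7864 -57.6996]] [ 43.2685 -39.8272]
change near drawer 16 11.925
the job is handed in; nothing more can be done
```

The tin carrier is in the drawer, the flap is shut behind it, and I handed the job in at about 11.9 s. One finger opened the brass flap and held it. The other pushed the tin along the channel, through the opening and off the ledge. I then lifted the hand straight up and moved it away to the left.

**Final checks**
- **Flap:** it looks shut in both the top and scene pictures. A comparison with the last top picture found only small pixel changes around the drawer.
- **Tin:** if its top is taken at floor height plus 12 mm, the two views put its centre within about 4 mm of each other, near (41, -40) mm in the drawer's frame. That means it lies flat between the rails.
- **Bystanders:** the oak frame, ruby slide and brass weight look unmoved in the last pictures. I did not recheck the things on the table. The arm never went low near them.
- **Forces:** the wrist force stayed under about 2 N at the end of every move.

**Caveats**
- **Tin angle:** the tin lies turned about 10–15° in the channel. It is not parallel to the rails.
- **Order:** the open fingers are too short to reach the flap from behind the tin. The tin therefore slid an estimated centimetre or so along the ledge before the flap began to open, still well short of it.
- **Contact between tin and flap:** the pictures during the push show a clear gap, and my geometry puts the flap about 38 mm ahead of the tin's front. I had no direct contact check.

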